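# Dress a boxed mochi order at the sauce pump

### The job

A boxed order of mochi is waiting under the spout of the strawberry-sauce pump: slide the box's wooden cover all the way back, then press the cap of the sauce pump right down for a moment and let it spring up again, and finally slide the cover fully shut. Sauce must never fall on the cover, so do not press the pump unless the cover is all the way back. Leave everything else on the counter standing where it is.

Things in the scene. Friction and masses are not known exactly. Their poses are not given: they have to be found in the camera images.
- station: stainless tray, 235 x 250 mm, floor 6 mm above the counter, fixed; it carries the order box and, in a steel holder, the red sauce bottle (73 mm across) with its pump. Origin under its centre; axes parallel to the box's
- order_box: dark-red lacquered box, 95 mm (x) by 180 mm (y), 50 mm high, fixed on the tray. Origin under its centre; z up; the cover slides open towards +y. Four mochi lie in the -y half, under the spout, strawberries in the other. The flat light-wood cover (85 x 170 mm, upper face 46 mm above this origin) runs in grooves; lips 4 mm higher stand along its two long edges, 76 mm apart
- cover_bar (a point): centre of the dark-wood finger bar on the cover, near its +y end: 54 mm long (box x), 12 mm thick (box y, the sliding direction), 17 mm high: its top is 8.5 mm above this point, the cover's face 8.5 mm below. Moves with the cover, whose +y edge lies 19 mm past this point. Axes parallel to the box's
- cover (a joint): how far the cover is slid back, in m: 0 fully shut, 0.100 all the way back against its stop (the mochi half then lies fully open); it slides with about 1.5 N of friction and stays where it is left
- pump_top (a point): centre of the top of the sauce pump's round white thumb cap, 36 mm across and 16 mm thick, about 202 mm above the counter when up. A long white spout, part of the cap, runs from it 97 mm out over the box. Moves with the cap; nothing stands above it
- pump (a joint): stroke of the pump cap straight down, in m: 0 up, 0.018 fully down; a spring resists with about 3 N at the start and 9 N fully down and lifts it again when let go
- spout_tip (a point): open end of the pump's spout, about 165 mm above the counter, over the mochi half of the box, 97 mm to the box's -x side of the cap's axis; moves with the cap
- sugar_jar: small white sugar jar with a wooden lid, 54 mm across and 64 mm high, standing on the steel tray beside the pump bottle; origin under its centre
- sanitiser: clear hand-sanitiser bottle with a grey pump head, 66 mm across and 186 mm high, standing on the counter away from the tray: not the sauce pump; origin under its centre
- squeeze_bottle: white squeeze bottle with a yellow pointed cap, 60 mm across and 165 mm high; origin under its centre
- cup_stack: stack of white paper cups, 73 mm across and 124 mm high; origin under its centre
- tongs: steel serving tongs lying on the counter, 235 mm long along their x axis, 22 mm high; origin under their middle
- spare_box: another lacquered box of the same look, 95 x 180 mm, 66 mm high with its bar, already closed and standing on the counter away from the tray; origin under its centre

How it is judged:
By the outcome, as a careful person would: the job done as asked, in the order asked, and still so for the second after the job is handed in, with the robot touching nothing.
It also fails if it takes over 56 s, if anything falls off the work surface, if the arm or the gripper's body presses on something with over 40 N, if the wrist force passes 120 N, or if a joint passes its speed limit or range.

### The arm

A 6-joint arm with a two-finger parallel gripper is mounted at the origin on the work surface. World frame = base frame: x ahead of the robot, y to its left, z up, the work surface at z = 0. Lengths are in mm, angles in rad, forces in N, time in s.
With the tool pointing down it reaches from about 350 to 775 mm from the base axis. Payload 7.3 kg.
Tool frame: the origin (TCP) lies at the very end of the fingers, on their centre line; the grasp point (between the pads) lies 19 mm behind it (bot.tcp_to_grasp is the distance from the TCP to the grasp point, in mm); z points along the fingers, y is the direction in which the jaws open and shut (so a half turn about z gives the same grasp; the last joint's range is limited). The gripper opens to 92 mm and grips with 3 to 60 N. Pads are 19 mm wide; open, the fingers measure 130 mm over their backs; the gripper's body (75 mm by 190 mm) begins 47 mm behind the grasp point.
Start: joints at [1.108, 0.342, 1.524, -0, 1.275, -0.146], TCP at [163.537, 498.899, 226.741] pointing down, gripper open.
Joint ranges: [-2.53, 2.53], [-0.77, 2.02], [0.04, 2.7], [-1, 4.14], [0.28, 2.66], [-3.11, 3.11]. Speed limits (rad/s): [2.57, 2.57, 3.14, 3.14, 3.14, 3.14].

### API

Orientations are given as [roll, pitch, yaw] about the fixed x, y, z axes, in that order (R = Rz(yaw) Ry(pitch) Rx(roll)).
In Python, from plant import bot gives the robot as it stands. The module is installed in compiled form; this text tells all that it offers.
- The arm moves only by the tool carry_out, never from a script. Its argument "motion" is a list of rows, each a list of 5 numbers: the closure, from 0 (fully open) to 1 (shut), then the shift along the tool's x, y, z in mm, then the turn about the tool's z in degrees. In form: [[claw, dx, dy, dz, spin], ...]. A call has 1 to 10 rows; each row is the pose to reach, as a shift and turn from the pose measured when the call began, along the tool's axes at that moment; what a row does not reach only later rows make up. A row lasts 1/8 s, in which the tool goes at most 62.5 mm and 10.7 degrees, less where a joint would pass 70% of its speed; a pose out of reach is approached as far as the arm can. A call with a gripper value outside its range is refused whole. The fingers move at their own pace and stop on an object; the grip force is fixed at half the most. Time passes only in rows, so rows that repeat a pose let the fingers close. It gives the time, the measured TCP pose, the force and the opening at its end, in the units of the state.
- bot.get_obs(): the state, without advancing time (a new reading comes with each control period).
- bot.capture(name): name is "scene" or "top" or "wrist"; returns a dict with "color" (480x640x3 uint8, red, green, blue), "depth" (480x640 float32, mm along the optical axis (not along the pixel's ray), 0 where there is no reading), "K" (3x3 intrinsics, pixels), "k1" (the pictures are not rectified: a ray, as slopes to the right and down, at radius r is drawn at 1 + k1 r^2 times it, then the intrinsics apply), "camera_from_world" (4x4, takes a point from world to camera coordinates). Camera axes: x right, y down, z forward; pixel columns grow to the right and rows downward; lengths in mm; the calibration is good to about 2 mm. A picture is of the moment at which its call begins.
- bot.close_job(): hands the job in, once; it reports no verdict.
The state is a dict: "time": time; "joint_positions": joint angles; "dq": joint speeds; "tau": joint torques, N m; "tool_pos": TCP position; "tcp_rot": TCP orientation; "contact_force": force on the tool from outside, world axes, zero at the start; "moment": the same for the moment, N m; "grip_width": finger opening in mm.
Only numpy, scipy, OpenCV 4.12 (cv2) and the standard library are available. Lean on these libraries where they do the work, as an engineer would, in place of code of your own. Each camera call takes 0.05 s, during which the arm holds its last target.

## Working session

There is one attempt and no reset: what is moved stays moved. The work goes in short steps, Python scripts to look and compute and a tool call to move; the robot and the scene stay as the last step left them, time stands still between calls to the robot, and variables do not carry over. Pictures are saved under pics/ and viewed, and the job is handed in when it is done.

Besides the shell and the picture viewer there is one more tool, called after "Emit:" as name([rows], argument=value, ...), one row to a line, values as JSON. carry_out: Moves the arm, as the interface text tells. Its arguments: {"type":"object","properties":{"motion":{"type":"array","items":{"type":"array","items":{"type":"number"}}}},"required":["motion"]}

```bash
mkdir -p pics
cat > h.py <<'E'
import numpy as np, cv2
from plant import bot
def save(c,n): cv2.imwrite(f'pics/{n}.png', c['color'][:,:,::-1])
def rays(c,uv):
    K=c['K'];uv=np.atleast_2d(uv).astype(float)
    d=np.stack([(uv[:,0]-K[0,2])/K[0,0],(uv[:,1]-K[1,2])/K[1,1]],1)
    s=d.copy()
    for _ in range(20): s=d/(1+c['k1']*(s**2).sum(1,keepdims=True))
    return np.c_[s,np.ones(len(s))]
def onplane(c,uv,z):
    T=np.linalg.inv(c['camera_from_world']);r=rays(c,uv)@T[:3,:3].T;o=T[:3,3]
    return o+r*((z-o[2])/r[:,2])[:,None]
def bydepth(c,uv):
    uv=np.atleast_2d(uv).astype(int);T=np.linalg.inv(c['camera_from_world'])
    p=rays(c,uv)*c['depth'][uv[:,1],uv[:,0]][:,None]
    return p@T[:3,:3].T+T[:3,3]
E
python3 - <<'E'
from h import *
for n in ("scene","top","wrist"):
    c=bot.capture(n);save(c,n+'0');print(n,np.linalg.inv(c['camera_from_world'])[:3,3].round(),c['K'][0,0])
print({k:np.round(v,3) for k,v in bot.get_obs().items()})
E
```

```text
scene [1278.  -76.  937.] 467.54783927815026
top [ 271.   25. 1467.] 550.436627489291
wrist [101. 519. 384.] 421.21270459078374
{'time': np.float64(0.15), 'joint_positions': array([ 1.108,  0.343,  1.525,  0.   ,  1.275, -0.146]), 'dq': array([ 0.   , -0.002, -0.003, -0.   ,  0.   , -0.001]), 'tau': array([ 1.0000e-03, -4.3147e+01, -2.4435e+01,  7.2000e-02,  5.4000e-02,
       -0.0000e+00]), 'tool_pos': array([163.392, 498.609, 226.23 ]), 'tcp_rot': array([-3.14 , -0.   ,  2.825]), 'contact_force': array([ 0.124,  0.597, -0.595]), 'moment': array([-0.021,  0.005,  0.015]), 'grip_width': np.float64(91.977)}
```

View pics/scene0.png

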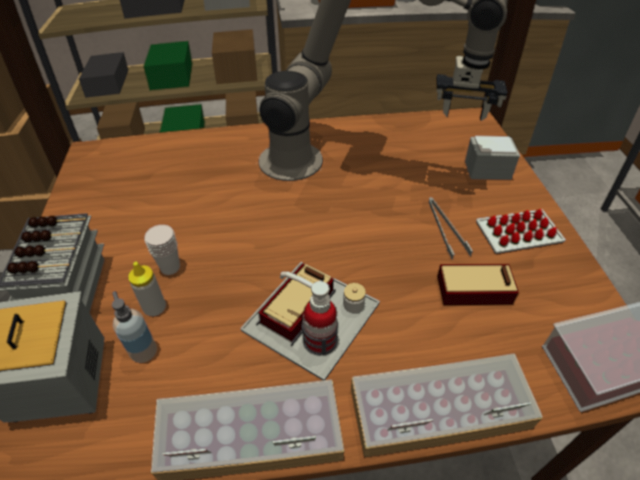

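View pics/top0.png

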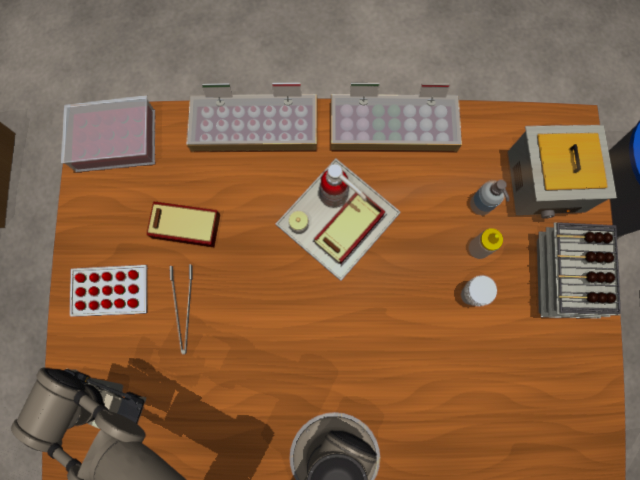

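View pics/wrist0.png

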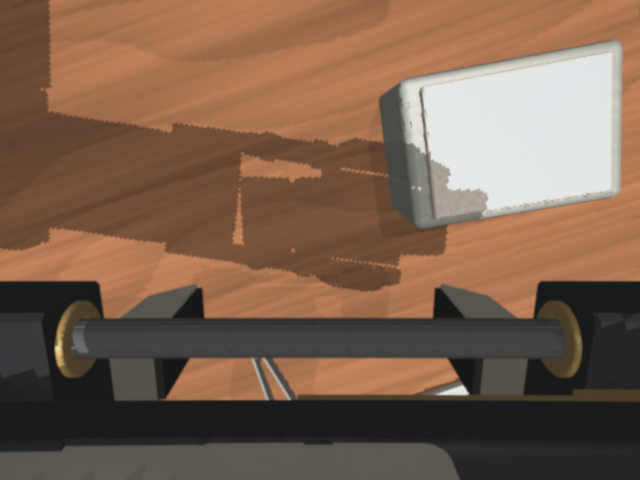

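Run:
```python
from h import *
c=bot.capture("top")
cr=c['color'][150:290,270:410,::-1]
cv2.imwrite('pics/topz.png',cv2.resize(cr,None,fx=4.2,fy=4.2,interpolation=cv2.INTER_CUBIC))
s=bot.capture("scene")
cr=s['color'][250:380,235:385,::-1]
cv2.imwrite('pics/scz.png',cv2.resize(cr,None,fx=4,fy=4,interpolation=cv2.INTER_CUBIC))
```

```text
(no output)
```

View pics/topz.png

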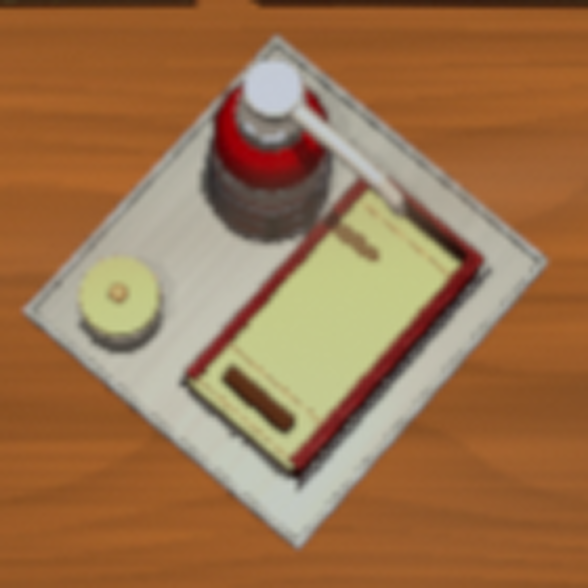

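View pics/scz.png

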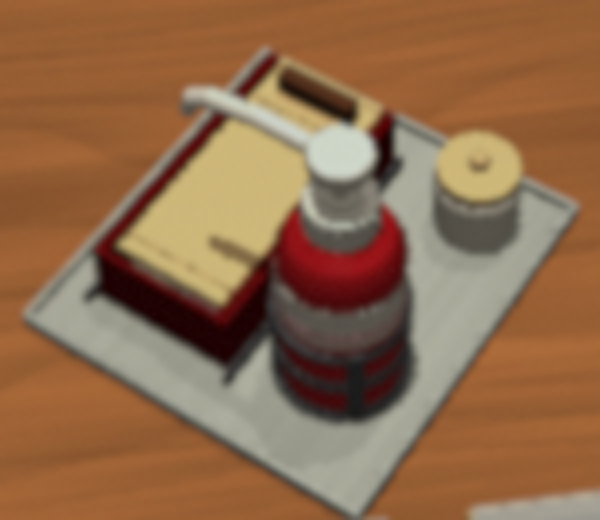

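Run:
```python
from h import *
c=bot.capture("top")
f=lambda p:[270+(p[0]+.5)/4.2-.5,150+(p[1]+.5)/4.2-.5]
def P(n,l,z): 
    for p in l: print(n,p,onplane(c,[f(p)],z)[0].round(1),bydepth(c,np.round([f(p)]))[0].round(1))
P('tray',[(277,37),(547,262),(300,548),(25,310)],6)
P('cap',[(273,88)],202)
P('tip',[(403,208)],165)
P('bar',[(259,399)],71)
P('barends',[(230,374),(290,426)],69)
P('jar',[(119,296)],70)
# box outer corners top
P('box',[(362,182),(482,258),(297,472),(187,380)],56)
P('cover',[(240,330),(330,290),(420,240),(440,238),(285,440),(245,450)],52)
# cap mask
hsv=cv2.cvtColor(c['color'],cv2.COLOR_RGB2HSV)
m=((hsv[...,2]>60)&(abs(c['depth']-0)>0))
# tall points by depth
ys,xs=np.mgrid[150:290,270:410];uv=np.c_[xs.ravel(),ys.ravel()]
p=bydepth(c,uv);
k=(p[:,2]>192)&(p[:,2]<215);q=p[k];print('cap depth',len(q),q.mean(0).round(1),((q.max(0)+q.min(0))/2).round(1),np.ptp(q,axis=0).round(1),np.median(q[:,2]))
# brown bar mask
H=hsv[uv[:,1],uv[:,0]];k=(p[:,2]>62)&(p[:,2]<85)&(H[:,2]<130)
q=onplane(c,uv[k],71);print(len(q),np.median(p[k,2]),q.mean(0).round(1))
# cover mask: yellowish
k=(H[:,0]>20)&(H[:,0]<35)&(H[:,1]>70)&(p[:,2]<62)&(p[:,2]>40)
q=onplane(c,uv[k],52);r=cv2.minAreaRect(q[:,:2].astype(np.float32));print('cover',k.sum(),r,np.median(p[k,2]))
# scene view cross-check
s=bot.capture("scene")
g=lambda p:[235+(p[0]+.5)/4-.5,250+(p[1]+.5)/4-.5]
for n,p_,z in (('cap',(341,152),202),('bar',(318,84),71),('tip',(190,102),165)): print('scene',n,onplane(s,[g(p_)],z)[0].round(1))
```

```text
tray (277, 37) [804.5  -5.5   6. ] [ 8.078e+02 -6.800e+00  2.000e-01]
tray (547, 262) [ 649.5 -181.3    6. ] [ 649.2 -181.5    7.2]
tray (300, 548) [461.6 -18.7   6. ] [461.7 -18.5   7.2]
tray (25, 310) [617.2 159.2   6. ] [618.1 157.9   7.3]
cap (273, 88) [701.8   1.  202. ] [7.009e+02 1.000e-01 2.015e+02]
tip (403, 208) [640.7 -75.3 165. ] [678.4 -86.6  33.7]
bar (259, 399) [545.5   8.   71. ] [544.8   8.7  69.3]
barends (230, 374) [561.6  25.8  69. ] [560.2  26.8  71.2]
barends (290, 426) [528.9 -11.1  69. ] [532.1 -12.4  52.5]
jar (119, 296) [610.9  94.9  70. ] [610.5  94.6  72.7]
box (362, 182) [688.8 -57.9  56. ] [687.6 -58.2  59.7]
box (482, 258) [ 639.  -133.1   56. ] [ 639.3 -132.1   55.5]
box (297, 472) [502.4 -15.6  56. ] [505.7 -15.3  36.1]
box (187, 380) [560.5  52.6  56. ] [569.6  53.9  12.7]
cover (240, 330) [593.3  19.6  52. ] [592.7  19.   56.8]
cover (330, 290) [619.2 -37.1  52. ] [618.5 -36.7  50.8]
cover (420, 240) [651.8 -94.5  52. ] [651.1 -95.4  52.2]
cover (440, 238) [ 653.1 -107.2   52. ] [ 657.  -107.2   40.6]
cover (285, 440) [523.2  -8.4  52. ] [523.9  -7.1  54. ]
cover (245, 450) [516.9  16.5  52. ] [524.4  16.1   5.4]
cap depth 292 [686.1 -14.1 201. ] [680.3 -22.7 201.2] [77.2 84.2 17.9] 201.0430777891487
203 70.33107659412462 [618.4  -2.3  71. ]
cover 1777 ((624.635498046875, 4.574432373046875), (176.1660919189453, 179.04066467285156), 50.881778717041016) 53.538047734095244
scene cap [703.6   2.4 202. ]
scene bar [547.5   9.6  71. ]
scene tip [629.8 -69.3 165. ]
```

Emit:
carry_out([
  [0,-52,-35,0,-6.7],
  [0,-104,-70,0,-13.4],
  [0,-156,-105,0,-20.1],
  [0,-208,-140,0,-26.8],
  [0,-260,-175,0,-33.5],
  [0,-312,-210,0,-40.2],
  [0,-364,-245,0,-46.9],
  [0,-416,-280,0,-53.6],
  [0,-468,-315,0,-60.2],
  [0,-516,-347,0,-66.9],
])

```text
time: 1.6
tool_pos: [546.8, 6.3, 226.7]
tcp_rot: [-3.141, 0.0, -2.287]
contact_force: [0.5, 1.2, -0.9]
grip_width: 91.7
```

Run:
```python
from h import *
c=bot.capture("wrist");save(c,'w1')
o=bot.get_obs();print({k:np.round(o[k],3) for k in('time','tool_pos','tcp_rot','contact_force','joint_positions')})
```

```text
{'time': np.float64(1.65), 'tool_pos': array([550.637,   0.639, 226.217]), 'tcp_rot': array([-3.137e+00, -1.000e-03, -2.285e+00]), 'contact_force': array([ 2.824, -6.206, -0.194]), 'joint_positions': array([-0.136,  0.388,  1.457, -0.004,  1.294, -2.562])}
```

View pics/w1.png

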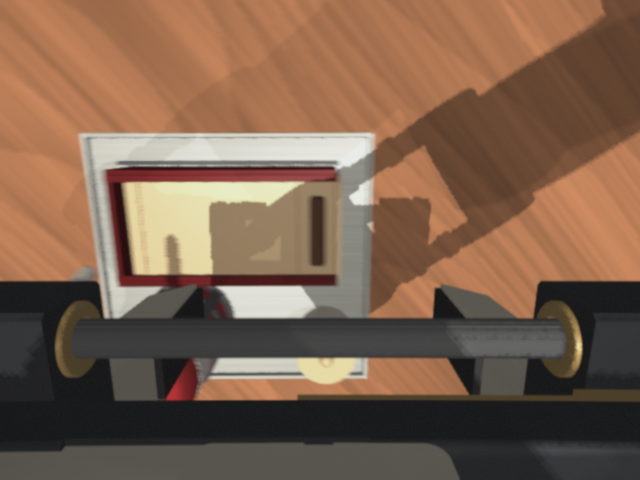

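Emit:
carry_out([
  [0,0,0,0,0],
  [0,0,0,0,0],
])

```text
time: 1.9
tool_pos: [550.1, 1.1, 226.0]
tcp_rot: [-3.137, -0.001, -2.286]
contact_force: [0.6, 0.4, 0.0]
grip_width: 91.8
```

```bash
cat >> h.py <<'E'
def bar(c,u0=240,u1=380):
    hsv=cv2.cvtColor(c['color'],cv2.COLOR_RGB2HSV)
    m=((hsv[...,2]<95)).astype(np.uint8); m[:,:u0]=0;m[:,u1:]=0;m[:188]=0;m[270:]=0
    n,l,st,ce=cv2.connectedComponentsWithStats(m)
    return [(st[i],ce[i],cv2.minAreaRect(np.argwhere(l==i)[:,::-1].astype(np.float32))) for i in range(1,n) if st[i][4]>150]
E
python3 - <<'E'
from h import *
c=bot.capture("wrist");save(c,'w2')
o=bot.get_obs();print({k:np.round(o[k],3) for k in('time','tool_pos','tcp_rot','contact_force')})
for st,ce,r in bar(c):
    print(st,ce.round(1),r,onplane(c,[ce],69)[0].round(1),bydepth(c,[ce])[0].round(1)); 
    b=onplane(c,cv2.boxPoints(r),69);print(b.round(1), [np.linalg.norm(b[i]-b[i-1]).round(1) for i in range(4)],np.degrees(np.arctan2(*(b[1]-b[0])[1::-1])),np.degrees(np.arctan2(*(b[2]-b[1])[1::-1])))
# grip centre in world vs end of cover / box corners
E
```

```text
{'time': np.float64(1.95), 'tool_pos': array([549.943,   1.66 , 226.221]), 'tcp_rot': array([-3.137e+00, -1.000e-03, -2.285e+00]), 'contact_force': array([-0.378,  0.316, -0.826])}
[ 321  200   16   69 1019] [328.1 234.1] ((328.5, 234.0), (68.0, 15.0), 90.0) [546.7   8.2  69. ] [546.7   8.2  68.9]
[[533.7 -15.1  69. ]
 [525.2  -7.7  69. ]
 [559.7  32.8  69. ]
 [568.5  25.2  69. ]] [np.float64(53.2), np.float64(11.2), np.float64(53.2), np.float64(11.7)] 139.082582424399 49.663418553221064
```

View pics/w2.png

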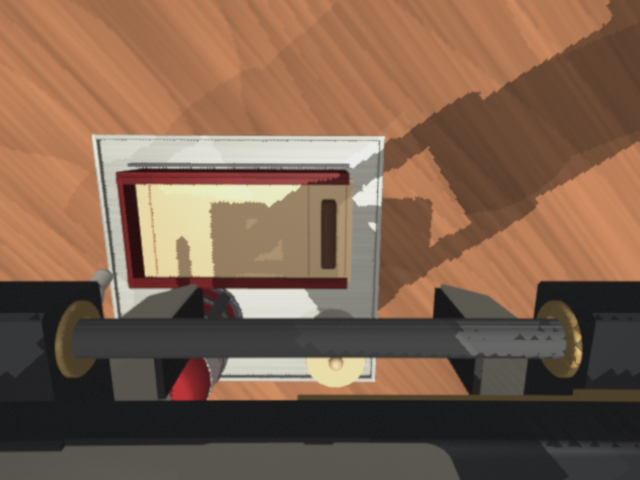

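Emit:
carry_out([
  [0,-2.9,6.7,30,0],
  [0,-2.9,6.7,70,0],
  [0,-2.9,6.7,110,0],
  [0,-2.9,6.7,140,0],
  [0,-2.9,6.7,158,0],
  [0,-2.9,6.7,168,0],
  [0,-2.9,6.7,168,0],
])

```text
time: 2.82
tool_pos: [546.9, 8.4, 58.3]
tcp_rot: [-3.138, -0.001, -2.284]
contact_force: [0.0, 0.1, -0.3]
grip_width: 91.8
```

Run:
```python
from h import *
c=bot.capture("wrist");save(c,'w3')
c=bot.capture("scene");save(c,'s3')
o=bot.get_obs();print({k:np.round(o[k],3) for k in('time','tool_pos','tcp_rot','contact_force')})
```

```text
{'time': np.float64(2.925), 'tool_pos': array([547.682,   8.014,  59.119]), 'tcp_rot': array([-3.136, -0.   , -2.285]), 'contact_force': array([ 1.21 , -0.018,  0.358])}
```

View pics/w3.png

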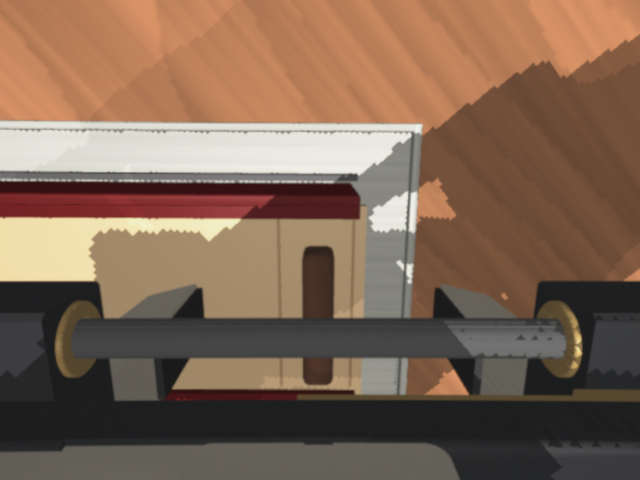

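View pics/s3.png

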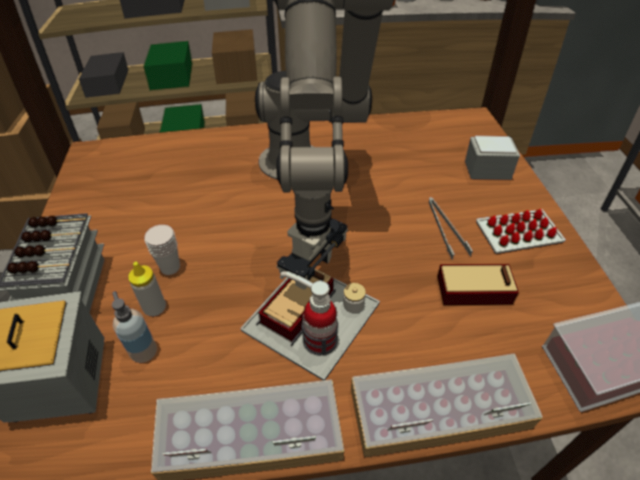

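Emit:
carry_out([
  [0.3,0,0,1.5,0],
  [0.6,0,0,1.5,0],
  [1,0,0,1.5,0],
  [1,0,0,1.5,0],
  [1,0,0,1.5,0],
  [1,0,0,1.5,0],
  [1,0,0,1.5,0],
])

```text
time: 3.8
tool_pos: [547.7, 8.0, 57.6]
tcp_rot: [-3.136, -0.0, -2.285]
contact_force: [0.1, 0.3, -0.7]
grip_width: 26.4
```

Emit:
carry_out([
  [1,0,0,0,0],
  [1,0,0,0,0],
  [1,0,0,0,0],
  [1,0,0,0,0],
])

```text
time: 4.3
tool_pos: [547.6, 8.0, 57.6]
tcp_rot: [-3.136, -0.0, -2.285]
contact_force: [-0.4, 0.5, 0.5]
grip_width: 11.4
```

Emit:
carry_out([
  [1,0,8,0,0],
  [1,0,22,0,0],
  [1,0,38,0,0],
  [1,0,54,0,0],
  [1,0,70,0,0],
  [1,0,84,0,0],
  [1,0,93,0,0],
  [1,0,98,0,0],
  [1,0,101,0,0],
  [1,0,102,0,0],
])

```text
time: 5.55
tool_pos: [477.1, 70.0, 57.7]
tcp_rot: [-3.121, 0.003, -2.283]
contact_force: [22.0, -30.6, -14.3]
grip_width: 11.7
```

Run:
```python
from h import *
o=bot.get_obs();print({k:np.round(o[k],3) for k in('time','tool_pos','tcp_rot','contact_force','grip_width')})
```

```text
{'time': np.float64(5.55), 'tool_pos': array([477.07 ,  69.987,  57.698]), 'tcp_rot': array([-3.121e+00,  3.000e-03, -2.283e+00]), 'contact_force': array([ 21.964, -30.608, -14.331]), 'grip_width': np.float64(11.682)}
```

Run:
```python
from h import *
c=bot.capture("wrist");save(c,'w4')
c=bot.capture("scene");cv2.imwrite('pics/s4.png',cv2.resize(c['color'][200:380,200:420,::-1],None,fx=3,fy=3,interpolation=cv2.INTER_CUBIC))
c=bot.capture("top");cv2.imwrite('pics/t4.png',cv2.resize(c['color'][150:300,250:420,::-1],None,fx=4,fy=4,interpolation=cv2.INTER_CUBIC))
o=bot.get_obs();print({k:np.round(o[k],3) for k in('time','tool_pos','tcp_rot','contact_force','grip_width')})
```

```text
{'time': np.float64(5.7), 'tool_pos': array([477.049,  69.974,  57.657]), 'tcp_rot': array([-3.122e+00,  3.000e-03, -2.284e+00]), 'contact_force': array([ 19.82 , -28.096, -12.963]), 'grip_width': np.float64(11.584)}
```

View pics/w4.png

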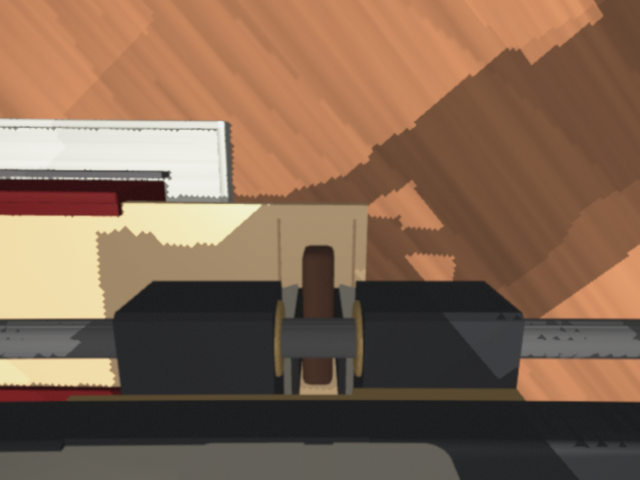

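View pics/s4.png

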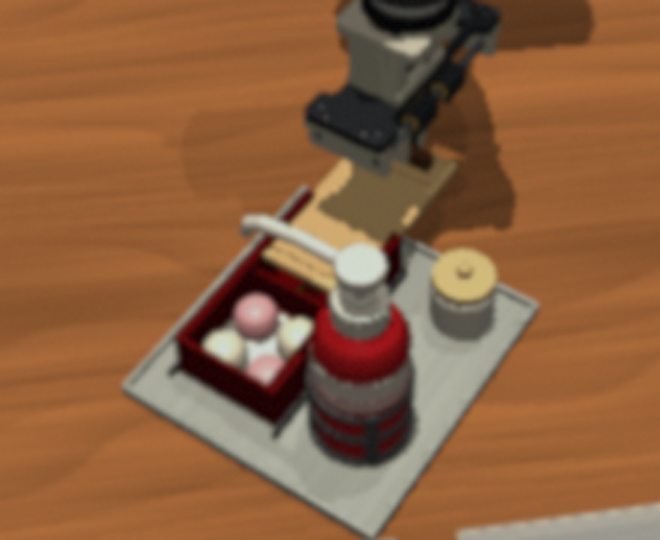

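View pics/t4.png

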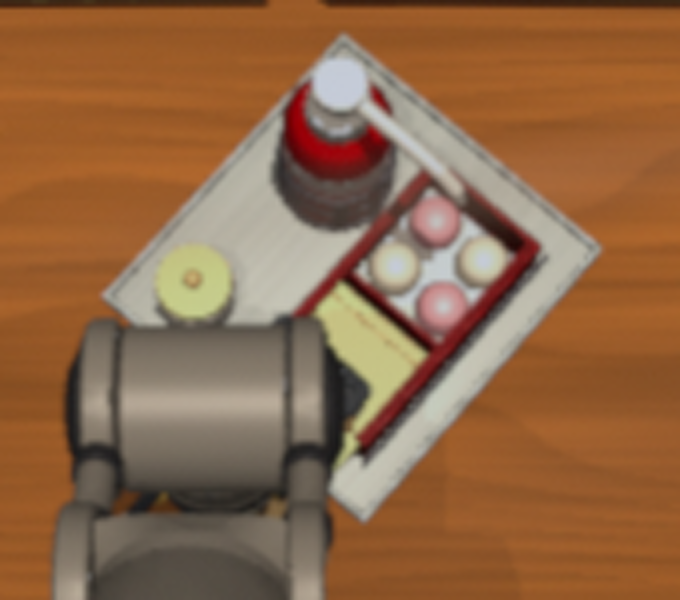

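Run:
```python
from h import *
a=cv2.imread('pics/top0.png');
x=cv2.resize(a[190:260,135:230],None,fx=8,fy=8,interpolation=cv2.INTER_CUBIC)
cv2.imwrite('pics/spz.png',x)
c=bot.capture('wrist')
T=c
w=cv2.imread('pics/w2.png');cv2.imwrite('pics/w2z.png',cv2.resize(w[150:300,100:370],None,fx=2.9,fy=2.9,interpolation=cv2.INTER_CUBIC))
# stop estimate from w4: lip end vs bar now
for n,uv,z in(('lip end',(121,203),56),('cover edge',(367,206),52),('bar',(318,300),69)):print(n,onplane(c,[uv],z)[0].round(1))
```

```text
lip end [506.1 -11.4  56. ]
cover edge [435.7  51.2  52. ]
bar [471.1  63.6  69. ]
```

View pics/spz.png

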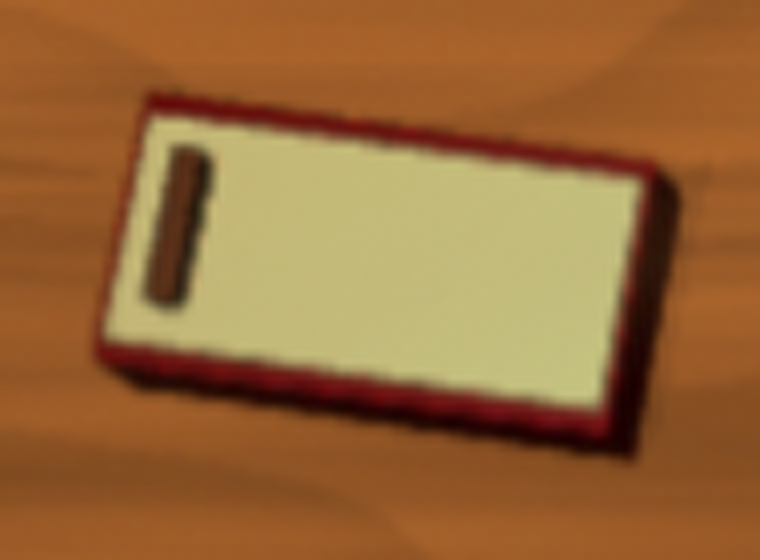

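View pics/w2z.png

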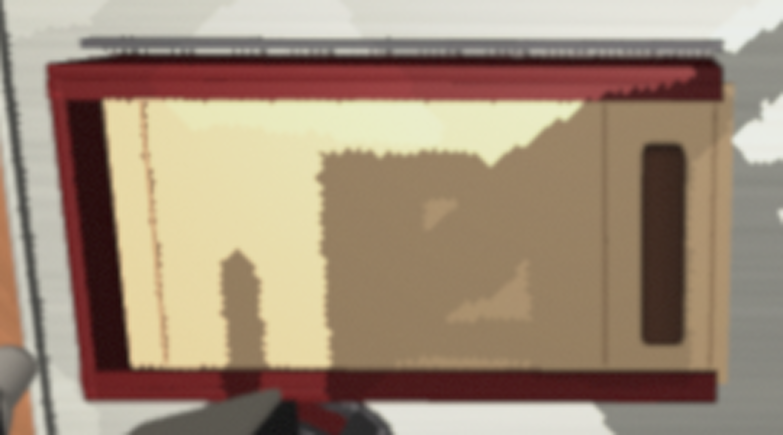

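Emit:
carry_out([
  [1,0,1,0,0],
  [1,0,1,0,0],
  [0.5,0,1,0,0],
  [0,0,1,0,0],
  [0,0,1,0,0],
  [0,0,1,0,0],
  [0,0,1,0,0],
])

```text
time: 6.62
tool_pos: [476.2, 70.7, 57.6]
tcp_rot: [-3.122, 0.003, -2.284]
contact_force: [-0.4, -0.3, 0.3]
grip_width: 57.3
```

Emit:
carry_out([
  [0,0,0,-5,0],
  [0,0,0,-40,0],
  [0,0,0,-90,0],
  [0,0,0,-140,0],
  [0,0,0,-180,0],
  [0.5,0,0,-192,0],
  [1,0,0,-195,0],
  [1,0,0,-195,0],
])

```text
time: 7.62
tool_pos: [472.3, 72.8, 251.3]
tcp_rot: [-3.124, 0.001, -2.284]
contact_force: [0.0, 0.7, -1.1]
grip_width: 66.4
```

Run:
```python
from h import *
c=bot.capture("wrist");save(c,'w5')
o=bot.get_obs();print({k:np.round(o[k],3) for k in('time','tool_pos','tcp_rot','contact_force','grip_width')})
for st,ce,r in bar(c):
    print(st,ce.round(1),r,onplane(c,[ce],69)[0].round(1),bydepth(c,[ce])[0].round(1));
```

```text
{'time': np.float64(7.675), 'tool_pos': array([472.221,  72.78 , 251.115]), 'tcp_rot': array([-3.124e+00,  1.000e-03, -2.284e+00]), 'contact_force': array([ 0.215, -0.464,  0.224]), 'grip_width': np.float64(62.322)}
[309 192  14  64 864] [315.3 223. ] ((315.5, 223.5), (63.0, 13.0), 90.0) [476.1  69.2  69. ] [476.5  69.2  67.6]
```

View pics/w5.png

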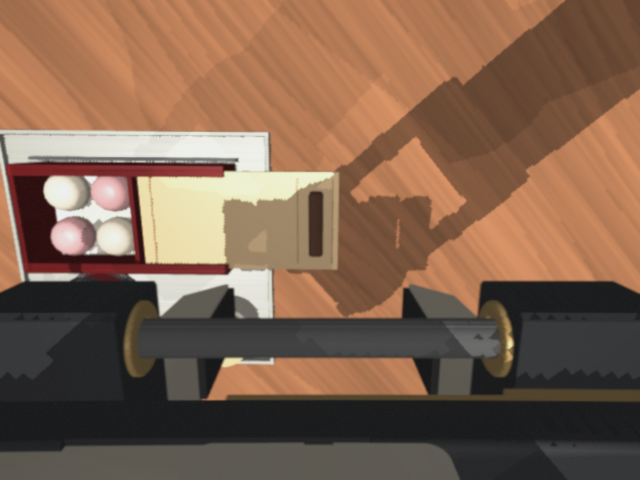

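Run:
```python
from h import *
c=bot.capture("wrist")
cv2.imwrite('pics/w5z.png',cv2.resize(c['color'][150:290,0:360,::-1],None,fx=2.2,fy=4,interpolation=cv2.INTER_CUBIC))
np.savez('w5.npz',**c)
```

```text
(no output)
```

View pics/w5z.png

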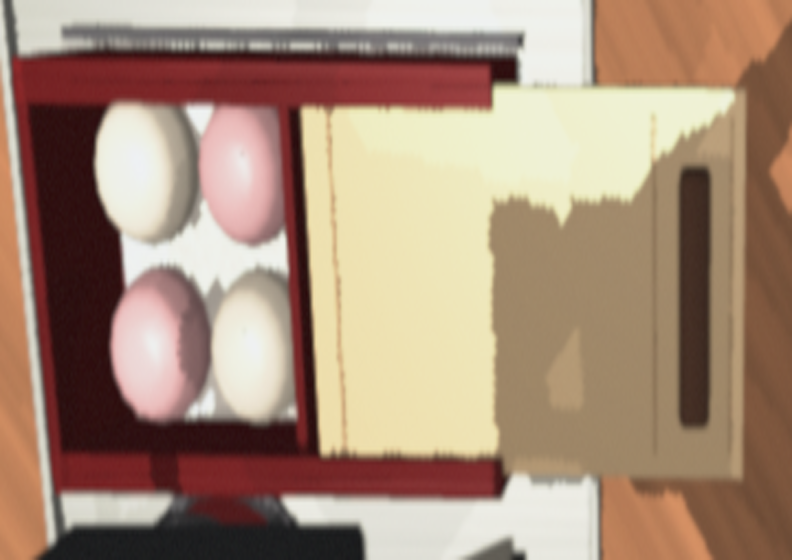

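Run:
```python
from h import *
c=dict(np.load('w5.npz'))
y=np.array([-.756,.655]);
for n,p,z in(('far',(17,62),56),('far',(62,490),56),('far in',(30,105),56),('far in',(60,452),56),('near',(491,66),56),('near',(502,495),56),('cov-y',(301,108),52),('cov-y',(321,455),52),('cov+y',(745,92),52),('cov+y',(742,478),52),('bar',(694,295),69)):
    q=onplane(c,[[(p[0]+.5)/2.2-.5,150+(p[1]+.5)/4-.5]],z)[0]; print(n,q.round(1),(q[:2]@y).round(1))
```

```text
far [ 638.8 -130.7   56. ] -568.6
far [698.6 -60.3  56. ] -567.7
far in [ 642.1 -122.    56. ] -565.4
far in [692.4 -66.5  56. ] -567.0
near [504.5 -14.8  56. ] -391.1
near [565.8  54.9  56. ] -391.8
cov-y [566.6 -56.3  52. ] -465.3
cov-y [616.4   1.1  52. ] -465.3
cov+y [435.8  51.6  52. ] -295.6
cov+y [491.  115.3  52. ] -295.7
bar [476.2  69.4  69. ] -314.6
```

Emit:
carry_out([
  [1,-10,-22,0,0],
  [1,-25,-57,0,0],
  [1,-42,-96,0,0],
  [1,-60,-136,0,0],
  [1,-77,-175,0,0],
  [1,-90,-205,0,0],
  [1,-97,-221,0,0],
  [1,-97,-221,0,0],
  [1,-97,-221,0,0],
])

```text
time: 8.85
tool_pos: [702.2, 1.9, 254.3]
tcp_rot: [-3.126, 0.0, -2.283]
contact_force: [0.7, 0.5, -0.2]
grip_width: 0.4
```

Run:
```python
from h import *
c=bot.capture("wrist");save(c,'w6')
c=bot.capture("scene");cv2.imwrite('pics/s6.png',cv2.resize(c['color'][200:380,200:420,::-1],None,fx=3,fy=3,interpolation=cv2.INTER_CUBIC))
o=bot.get_obs();print({k:np.round(o[k],3) for k in('time','tool_pos','tcp_rot','contact_force','grip_width','joint_positions')})
```

```text
{'time': np.float64(8.95), 'tool_pos': array([702.222,   2.07 , 255.267]), 'tcp_rot': array([-3.125e+00,  1.000e-03, -2.283e+00]), 'contact_force': array([-0.314,  0.049,  0.02 ]), 'grip_width': np.float64(0.394), 'joint_positions': array([-0.102,  0.669,  0.901, -0.009,  1.556, -2.531])}
```

View pics/w6.png

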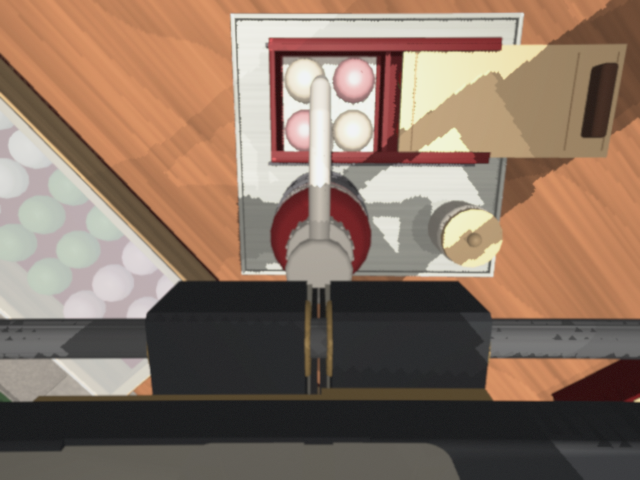

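View pics/s6.png

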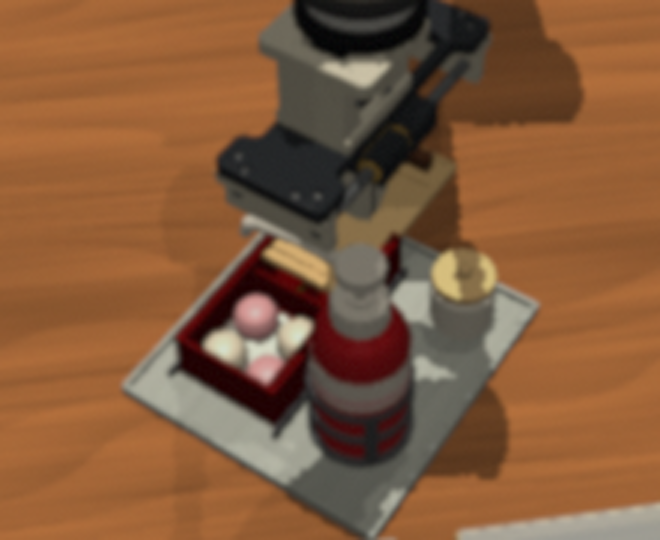

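Run:
```python
from h import *
c=bot.capture("wrist")
for p in((319,238),(287,268),(353,268),(319,78),(319,277)): print(p,onplane(c,[p],202)[0].round(1),bydepth(c,[p])[0].round(1))
```

```text
(319, 238) [691.1 -11.3 202. ] [691.6 -10.7 198.7]
(287, 268) [714.3 -10.  202. ] [714.6  -9.8 201.2]
(353, 268) [688.1  12.5 202. ] [698.2  31.6 133.3]
(319, 78) [641.  -69.4 202. ] [639.8 -71.2 185.8]
(319, 277) [704.8   4.7 202. ] [704.9   4.8 201.4]
```

Emit:
carry_out([
  [1,0,0,20,0],
  [1,0,0,38,0],
  [1,0,0,47,0],
  [1,0,0,54,0],
  [1,0,0,61,0],
  [1,0,0,68,0],
  [1,0,0,72,0],
  [1,0,0,74,0],
  [1,0,0,74,0],
])

```text
time: 10.12
tool_pos: [703.2, 1.6, 184.3]
tcp_rot: [-3.123, 0.002, -2.283]
contact_force: [-6.7, 0.9, 11.2]
grip_width: 0.5
```

Emit:
carry_out([
  [1,0,0,4,0],
  [1,0,0,6,0],
  [1,0,0,6,0],
  [1,0,0,6,0],
])

```text
time: 10.62
tool_pos: [703.3, 1.6, 184.0]
tcp_rot: [-3.119, 0.005, -2.283]
contact_force: [-11.9, 1.1, 24.5]
grip_width: 0.3
```

Run:
```python
from h import *
c=bot.capture("wrist");save(c,'w7')
o=bot.get_obs();print({k:np.round(o[k],3) for k in('time','tool_pos','contact_force')})
```

```text
{'time': np.float64(10.675), 'tool_pos': array([703.358,   1.628, 184.061]), 'contact_force': array([-11.019,   1.196,  24.569])}
```

View pics/w7.png

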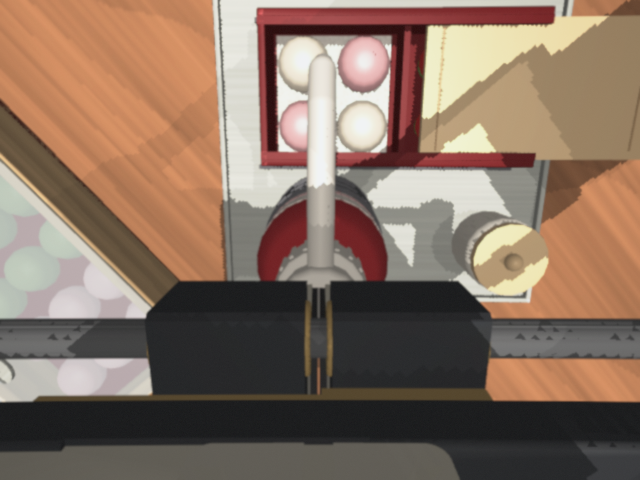

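The wrist picture shows the spout (320,70) over the mochi and the cap under the fingers. The force rose to 24 N with no further travel, so the pump is at its bottom stop.

Emit:
carry_out([
  [1,0,0,-5,0],
  [1,0,0,-15,0],
  [1,0,0,-30,0],
  [1,0,0,-50,0],
  [1,0,0,-72,0],
  [1,0,0,-72,0],
  [1,0,0,-72,0],
])

```text
time: 11.55
tool_pos: [701.7, 2.4, 254.9]
tcp_rot: [-3.12, 0.004, -2.283]
contact_force: [-0.9, -0.5, -0.0]
grip_width: 0.6
```

Run:
```python
from h import *
c=bot.capture("wrist");save(c,'w8')
o=bot.get_obs();print({k:np.round(o[k],4) for k in('time','tool_pos','contact_force','tcp_rot')})
print(bydepth(c,[(319,277),(319,270),(300,275)]).round(1))
R=cv2.Rodrigues
yaw=o['tcp_rot'][2];d=np.array([476.2,69.8])-o['tool_pos'][:2]
print(d@[np.cos(yaw),np.sin(yaw)],d@[np.sin(yaw),-np.cos(yaw)])
```

```text
{'time': np.float64(11.6), 'tool_pos': array([701.5096,   2.4384, 254.5253]), 'contact_force': array([ 0.0023,  0.1293, -1.5995]), 'tcp_rot': array([-3.1204,  0.0037, -2.2827])}
[[704.6   5.  201.7]
 [701.9   2.  202.1]
 [711.3  -2.4 202.4]]
96.182655499032 214.59467849596004
```

View pics/w8.png

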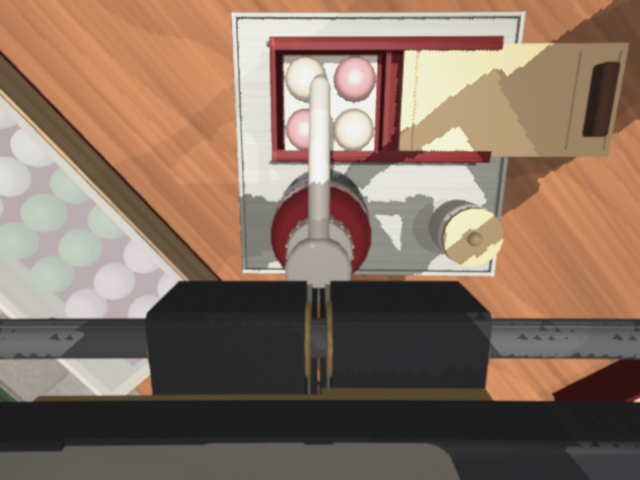

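Emit:
carry_out([
  [1,10,22,0,0],
  [0.5,25,57,0,0],
  [0,42,96,0,0],
  [0,60,136,0,0],
  [0,77,175,0,0],
  [0,90,200,0,0],
  [0,96.2,214.6,0,0],
  [0,96.2,214.6,0,0],
  [0,96.2,214.6,0,0],
])

```text
time: 12.72
tool_pos: [477.2, 69.6, 249.5]
tcp_rot: [-3.12, 0.004, -2.283]
contact_force: [-0.6, 0.3, -0.7]
grip_width: 75.6
```

Run:
```python
from h import *
c=bot.capture("wrist");save(c,'w9')
o=bot.get_obs();print({k:np.round(o[k],4) for k in('time','tool_pos','contact_force','tcp_rot','grip_width')})
for st,ce,r in bar(c):
    q=onplane(c,[ce],69)[0]
    yaw=o['tcp_rot'][2];d=q[:2]-o['tool_pos'][:2]
    print(ce,q.round(1),d@[np.cos(yaw),np.sin(yaw)],d@[np.sin(yaw),-np.cos(yaw)])
```

```text
{'time': np.float64(12.775), 'tool_pos': array([477.1941,  69.5041, 249.4093]), 'contact_force': array([-0.1332, -0.3127,  1.7937]), 'tcp_rot': array([-3.1203,  0.0038, -2.283 ]), 'grip_width': np.float64(79.9316)}
[323.16317016 222.31002331] [476.3  69.4  69. ] 0.6674139409035256 0.5823191495464467
```

Emit:
carry_out([
  [0,0.3,1.2,40,0],
  [0,0.6,2.2,85,0],
  [0,0.8,3.4,130,0],
  [0,1,4.3,165,0],
  [0,1,4.7,184,0],
  [0,1,4.9,191,0],
  [0,1,4.9,191.5,0],
  [0,1,4.9,191.5,0],
])

```text
time: 13.78
tool_pos: [477.1, 69.7, 58.6]
tcp_rot: [-3.119, 0.005, -2.283]
contact_force: [-0.3, -0.6, 0.8]
grip_width: 91.8
```

Run:
```python
from h import *
c=bot.capture("wrist");save(c,'w10')
o=bot.get_obs();print({k:np.round(o[k],4) for k in('time','tool_pos','contact_force','tcp_rot','grip_width')})
```

```text
{'time': np.float64(13.825), 'tool_pos': array([477.093 ,  69.7777,  58.6496]), 'contact_force': array([ 0.2917, -0.1803, -1.322 ]), 'tcp_rot': array([-3.1189,  0.0049, -2.283 ]), 'grip_width': np.float64(91.3994)}
```

View pics/w10.png

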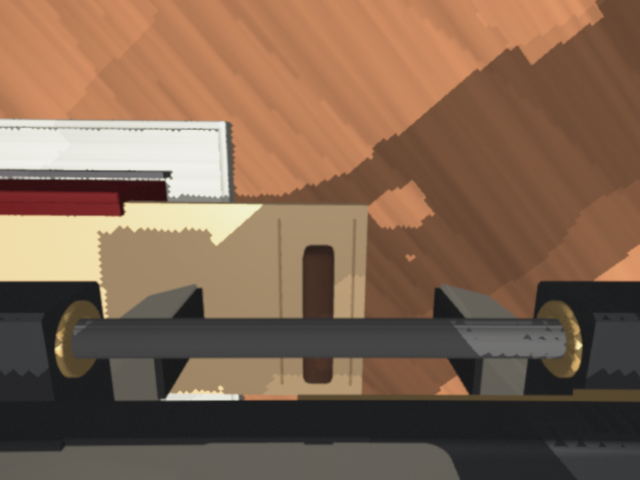

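The bar (318,315) lies centred between the open fingers, so I can grip it.

Emit:
carry_out([
  [1,0,0,1,0],
  [1,0,0,1,0],
  [1,0,0,1,0],
  [1,0,0,1,0],
  [1,0,0,1,0],
  [1,0,0,1,0],
  [1,0,0,1,0],
  [1,0,0,1,0],
  [1,0,0,1,0],
  [1,0,0,1,0],
])

```text
time: 15.08
tool_pos: [477.2, 69.7, 57.6]
tcp_rot: [-3.119, 0.005, -2.283]
contact_force: [0.8, -1.8, -1.1]
grip_width: 11.4
```

Emit:
carry_out([
  [1,0,-8,0.2,0],
  [1,0,-22,0.4,0],
  [1,0,-38,0.8,0],
  [1,0,-54,1.1,0],
  [1,0,-70,1.4,0],
  [1,0,-84,1.7,0],
  [1,0,-93,1.9,0],
  [1,0,-98,2,0],
  [1,0,-102,2,0],
  [1,0,-104,2,0],
])

```text
time: 16.32
tool_pos: [552.7, 3.8, 57.6]
tcp_rot: [-3.127, 0.003, -2.283]
contact_force: [-15.0, 9.7, 9.1]
grip_width: 11.6
```

Run:
```python
from h import *
o=bot.get_obs();print({k:np.round(o[k],4) for k in('time','tool_pos','contact_force','tcp_rot','grip_width')})
print(np.linalg.norm(o['tool_pos'][:2]-[477.2,69.7]))
c=bot.capture("wrist");save(c,'w11')
```

```text
{'time': np.float64(16.325), 'tool_pos': array([552.6753,   3.7864,  57.5693]), 'contact_force': array([-15.0262,   9.6795,   9.115 ]), 'tcp_rot': array([-3.1266e+00,  2.7000e-03, -2.2834e+00]), 'grip_width': np.float64(11.5596)}
100.20541980877643
```

View pics/w11.png

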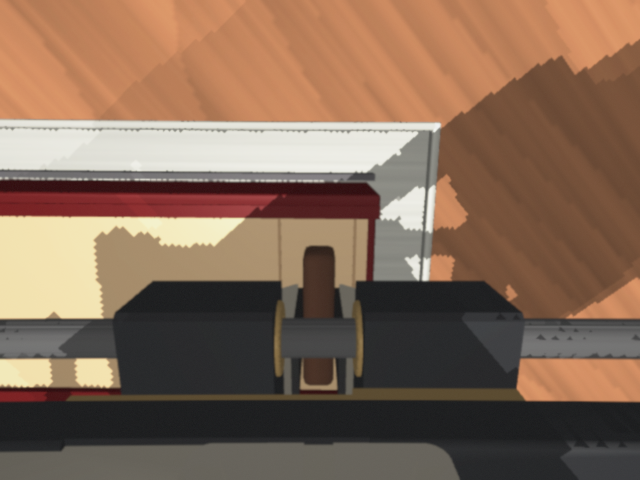

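Emit:
carry_out([
  [1,0,-1,0,0],
  [1,0,-1,0,0],
  [0.5,0,-1,0,0],
  [0,0,-1,0,0],
  [0,0,-1,0,0],
  [0,0,-1,0,0],
  [0,0,-1,0,0],
  [0,0,-1,0,0],
])

```text
time: 17.38
tool_pos: [553.5, 3.2, 57.6]
tcp_rot: [-3.127, 0.003, -2.283]
contact_force: [0.5, 1.2, 0.4]
grip_width: 67.1
```

Emit:
carry_out([
  [0,0,0,-5,0],
  [0,0,0,-40,0],
  [0,0,0,-90,0],
  [0,0,0,-140,0],
  [0,0,0,-180,0],
  [0,0,0,-195,0],
  [0,0,0,-195,0],
])

```text
time: 18.25
tool_pos: [551.0, 4.7, 252.8]
tcp_rot: [-3.126, 0.003, -2.283]
contact_force: [-0.8, -0.2, -0.5]
grip_width: 91.8
```

Run:
```python
from h import *
c=bot.capture("wrist");save(c,'w12')
s=bot.capture("scene");save(s,'s12')
o=bot.get_obs();print({k:np.round(o[k],4) for k in('time','tool_pos','contact_force','tcp_rot','grip_width')})
for st,ce,r in bar(c):
    q=onplane(c,[ce],69)[0]; print(ce,q.round(1),'travel since open',np.linalg.norm(q[:2]-[476.2,69.3]))
```

```text
{'time': np.float64(18.35), 'tool_pos': array([550.1307,   4.7361, 250.7975]), 'contact_force': array([ 0.1204, -0.8871, -0.2513]), 'tcp_rot': array([-3.1291e+00,  1.0000e-03, -2.2833e+00]), 'grip_width': np.float64(91.9706)}
[303.24449339 256.78193833] [581.7  17.1  69. ] travel since open 117.69936770774481
[319.89319249 222.41314554] [551.8   3.9  69. ] travel since open 99.99053110034801
```

View pics/w12.png

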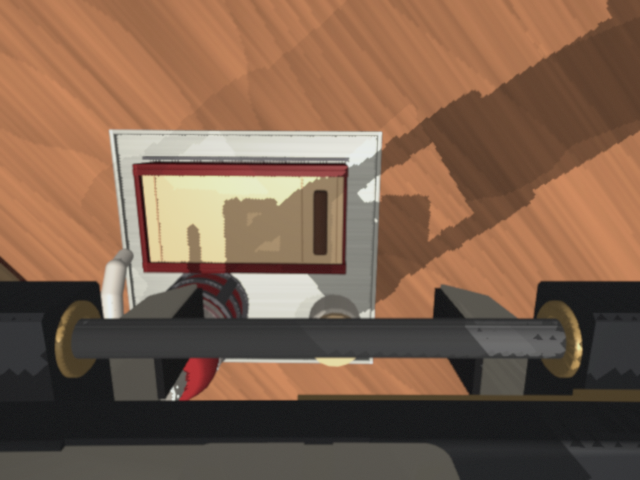

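View pics/s12.png

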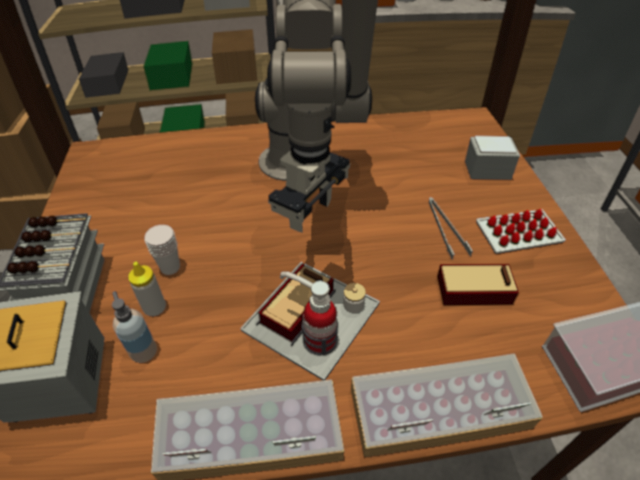

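In the wrist view the cover has no gap at its far end (x≈145) and the bar is at (320,222), 100.0 mm from the open position. The other items stand as before.

Run:
```python
from plant import bot
print(bot.close_job())
```

```text
the job is handed in; nothing more can be done
None
```

The job is done and handed in at about 18 s of the 56 s allowed: cover fully back, pump pressed once and released, cover fully shut.

- **Opening the cover:** I gripped the bar and pulled it to its stop. It moved only about 94 mm, with up to about 40 N on the wrist, because it started about 6 mm open. A check against the box's edges put the cover within about 1 mm of fully back before I pressed.
- **Pumping:** With closed fingers I pressed the cap down 18 mm (202 to 184 mm) until it stopped, at about 25 N. After I let go, the depth image showed the cap back at 202 mm.
- **Shutting the cover:** I gripped the bar again and slid it to the shut stop. The tool and the camera agreed on the travel (100.2 and 100.0 mm), and no gap was left at the far end.

In the last pictures the other items looked unmoved, and the gripper was open and clear with about zero force on it. No check failed. The wrist camera measured the box's length as 177 mm instead of 180 mm, close to the stated calibration error.

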